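Park the roller mixer's drive levers in off and load the bottle

TASK

The mains is out and the roller mixer was left switched on: put both forward-off-reverse levers in their upright centre off position, without swinging either through to the other side. Only then lay the capped sample bottle along the mixer's two rollers, cap pointing away from the tall drive housing, set down gently. Leave the beaker, jar and wash bottle standing where they are.

Things in the scene. Friction and masses are not known exactly. Their poses are not given: they have to be found in the camera images.
- switch_a: white switch box, 110 (x) x 90 (y) x 65 mm high, fixed to the bench; origin at the centre of its underside. One upright lever stands on it, pivot 60 mm above the bench on the box's z axis, swinging along the box's x. A low steel guard rail (bar 8 mm thick, top 102 mm above the bench) runs along x on each side at y = +-37 mm. The two boxes look alike.
- lever_a (a joint): lever angle in rad: 0 = upright = off (centre detent), positive leans to the box's +x (forward), negative to its -x (reverse). It starts leaning forward, near +0.42. Sprung detents: it settles by itself at 0 or +-0.42; crests at +-0.21 divide them (let go within 0.2 of upright it snaps to 0 and stays), stops at +-0.44. About 2 N at the knob moves it out of a detent.
- knob_a (a point): middle of the white plastic grip of this lever, on the lever's axis 105 mm from the pivot (165 mm above the bench when upright). The grip is round, widening from 16 mm to 24 mm diameter, running from 80 to 130 mm from the pivot; below it a 12 mm steel rod.
- switch_b: white switch box, 110 (x) x 90 (y) x 65 mm high, fixed to the bench; origin at the centre of its underside. One upright lever stands on it, pivot 60 mm above the bench on the box's z axis, swinging along the box's x. A low steel guard rail (bar 8 mm thick, top 102 mm above the bench) runs along x on each side at y = +-37 mm. The two boxes look alike.
- lever_b (a joint): lever angle in rad: 0 = upright = off (centre detent), positive leans to the box's +x (forward), negative to its -x (reverse). It starts leaning in reverse, near -0.42. Sprung detents: it settles by itself at 0 or +-0.42; crests at +-0.21 divide them (let go within 0.2 of upright it snaps to 0 and stays), stops at +-0.44. About 2 N at the knob moves it out of a detent.
- knob_b (a point): middle of the white plastic grip of this lever, on the lever's axis 105 mm from the pivot (165 mm above the bench when upright). The grip is round, widening from 16 mm to 24 mm diameter, running from 80 to 130 mm from the pivot; below it a 12 mm steel rod.
- mixer: white roller mixer, 120 (x) x 330 (y) mm, fixed; origin at the centre of its underside, base 36 mm high. Two black rubber rollers (not turning), 30 mm diameter, lie along its y at x = +-25 mm, axes 60 mm above the bench, from y = -140 to +80 mm. Low end plate at the -y end (y -157 to -145 mm, top at 78 mm). Clear shield along the rear (x 55 to 60 mm, top at 130 mm); front (-x) open.
- mixer_housing (a point): top centre of the mixer's tall white drive housing at its +y end: the housing spans y 85 to 155 mm, x +-55 mm in the mixer's frame, top 130 mm above the bench.
- mixer_seat (a point): where the bottle's origin is when it rests midway on the rollers, cap to the mixer's -y: at (0, -15, 97.4) mm in the mixer's frame. Up to 35 mm either way along y also fits.
- bottle: white plastic sample bottle lying on the bench, about 0.35 kg, rolls if touched off-centre; body 60 mm diameter and 120 mm long, then a narrower white cap (46 mm diameter) to 90 mm from the origin. Origin on the bottle's axis at the middle of the wide body (30 mm above the bench at the start); its x axis runs along the bottle towards the cap; y and z turn as it rolls.
- bottle_neck (a point): on the bottle's axis at the foot of the cap, where the wide body ends, 60 mm from the bottle's origin along its x.
- beaker: glass beaker, 64 mm diameter, 90 mm high, loose; origin at the centre of its underside. Leave it.
- jar: amber jar, 60 mm diameter, 95 mm high, loose; origin at the centre of its underside. Leave it.
- wash: clear plastic bottle, 60 mm diameter, 150 mm high, loose; origin at the centre of its underside. Leave it.
Mind the look-alikes: they are no part of the job. Several things look just like the bottle: the one meant starts farthest to the robot's left. What is shaped like the switch_a but pink is not meant.

How it is judged:
By the outcome, as a careful person would: the job done as asked, in the order asked, and still so for the second after the job is handed in, with the robot touching nothing.
It also fails if it takes over 72 s, if anything falls off the work surface, if the arm or the gripper's body presses on something with over 40 N, if the wrist force passes 120 N, or if a joint passes its speed limit or range.

ROBOT

A 6-joint arm with a two-finger parallel gripper is mounted at the origin on the work surface. World frame = base frame: x ahead of the robot, y to its left, z up, the work surface at z = 0. Lengths are in m, angles in rad, forces in N, time in s.
With the tool pointing down it reaches from about 0.35 to 0.775 m from the base axis. Payload 5.5 kg.
Tool frame: the origin (TCP) lies midway between the tips of the shut fingers; the grasp point (between the pads) lies 19 mm behind it; z points along the fingers, y is the line along which they close (so a half turn about z gives the same grasp; the last joint's range is limited). The gripper opens to 85 mm and grips with 20 to 120 N. Pads are 22 mm wide; open, the fingers measure 114 mm over their backs; the gripper's body (76 mm by 85 mm) begins 54 mm behind the grasp point. The pads swing forward as they close: fully open they stand 13 mm farther back than shut.
Start: joints at [1.205, 0.313, 0.046, 1.304, 0, 1.431], TCP at [0.129, 0.56, 0.231] pointing down, gripper open.
Joint ranges: [-2.76, 2.76], [-0.86, 1.69], [-1.03, 1.26], [-2.2, 2.34], [-1.47, 1.5], [-3.14, 3.14]. Speed limits (rad/s): [2.57, 2.57, 3.14, 3.14, 3.14, 3.14].

INTERFACE

Orientations are given as [roll, pitch, yaw] about the fixed x, y, z axes, in that order (R = Rz(yaw) Ry(pitch) Rx(roll)).
In Python, from workcell import sensors, cams, bot gives the robot as it stands.
- The arm moves only by the shell command python3 -m handwheel 'ROWS' [FORCE]. ROWS is a JSON object of lists of equal length, an entry for each row: "turn": the turn, a rotation vector about the tool's x, y, z in degrees, a list of three; "travel": the shift along the tool's x, y, z in mm, a list of three; "gripper": the finger opening in mm, from 0 to 85.4. In form: {"turn": [[wx, wy, wz], ...], "travel": [[dx, dy, dz], ...], "gripper": [gripper, ...]}. A call has 1 to 10 rows; each row is the pose to reach, as a shift and turn from the pose commanded when the call began, along the tool's axes at that moment; what a row does not reach only later rows make up. A row lasts 1/10 s, in which the tool goes at most 50 mm and 8.59 degrees, less where a joint would pass 70% of its speed; a pose out of reach is approached as far as the arm can. A call with a gripper value outside its range is refused whole. The fingers move at their own pace and stop on an object; FORCE is the grip in N (left out, the last holds). Time passes only in rows, so rows that repeat a pose let the fingers close. It gives the time, the measured TCP pose, the force, the opening and the grip force at its end, in the units of the state.
- sensors.observe(): the state, without advancing time (a new reading comes with each control period).
- cams.capture(name): name is "side" or "top" or "wrist"; returns the picture (420x560x3 uint8, red, green, blue); there is no depth.
- cams.camera_model(name): a dict with "fx", "fy", "cx", "cy" (pixels), "T" (4x4, takes a point from camera to world coordinates); the wrist camera has in their place "hand_eye" (4x4, takes a point from camera to tool coordinates, whose origin is the TCP and whose axes are the flange's). Camera axes: x right, y down, z forward; pixel columns grow to the right and rows downward; lengths in m; the calibration is good to about 2 mm. A picture is of the moment at which its call begins: read the wrist's pose just before it. camera_model takes no time and is no camera call.
- bot.job_done(): hands the job in; it is judged then, once.
Trained networks look in the newest picture that a camera, given by its name, has taken for a name from the list of things; names that differ only in an ending like _2 or _b are one class to them, and where a whole thing is asked for, a point or a joint stands for the part that bears it (a point fixed in the world has none). Each returns a list of dicts, best first, with "conf" (0 to 1); they miss things now and then, are a little off and sometimes report something else, mostly with a low value. They report only what shows in the picture. A call takes as long as a camera call. They do not tell look-alikes from the thing itself.
- cams.trace(camera, query): "mask" (420x560 bool, what is visible of it) and "box" ([left, top, right, bottom] in pixels, round what is visible of it).
- cams.pinpoint(camera, query): "pixel" ([column, row] in pixels: a listed point, or the origin of a listed thing).
The state is a dict: "time_s": time; "qpos": joint angles; "joint_vel": joint speeds; "joint_torque": joint torques, N m; "tool_pos": TCP position; "ee_rot": TCP orientation; "force": force on the tool from outside, world axes, zero at the start; "torque": the same for the moment, N m; "opening": finger opening in m; "finger_force": force on a finger pad.
Only numpy, scipy, OpenCV 4.12 (cv2) and the standard library are available. Lean on these libraries where they do the work, as an engineer would, in place of code of your own. Each camera call takes 0.05 s, during which the arm holds its last target. There are 200 camera calls.

## Working session

There is one attempt and no reset: what is moved stays moved. The work goes in short steps, Python scripts to look and compute and a shell command to move; the robot and the scene stay as the last step left them, time stands still between calls to the robot, and variables do not carry over. Pictures are saved under pics/ and viewed, at most 14 in all, crops included, and the job is handed in when it is done.

```bash
mkdir -p pics; ls
cat > h.py <<'E'
import numpy as np, cv2
from workcell import sensors, cams, bot
from scipy.spatial.transform import Rotation as R
def ray(name,px,st=None):
    m=cams.camera_model(name)
    if 'T' in m: T=np.array(m['T'])
    else:
        st=st or sensors.observe(); B=np.eye(4); B[:3,:3]=R.from_euler('xyz',st['ee_rot']).as_matrix(); B[:3,3]=st['tool_pos']; T=B@np.array(m['hand_eye'])
    d=T[:3,:3]@np.array([(px[0]-m['cx'])/m['fx'],(px[1]-m['cy'])/m['fy'],1]); return T[:3,3],d
def atz(name,px,z,st=None):
    o,d=ray(name,px,st); return o+d*(z-o[2])/d[2]
def proj(name,P,st=None):
    m=cams.camera_model(name)
    if 'T' in m: T=np.array(m['T'])
    else:
        st=st or sensors.observe(); B=np.eye(4); B[:3,:3]=R.from_euler('xyz',st['ee_rot']).as_matrix(); B[:3,3]=st['tool_pos']; T=B@np.array(m['hand_eye'])
    p=np.linalg.inv(T)@np.append(P,1); return np.array([p[0]/p[2]*m['fx']+m['cx'],p[1]/p[2]*m['fy']+m['cy']])
def tri(rays):
    A=np.zeros((3,3));b=np.zeros(3)
    for o,d in rays:
        d=d/np.linalg.norm(d);M=np.eye(3)-np.outer(d,d);A+=M;b+=M@o
    return np.linalg.solve(A,b)
def save(name,f):
    im=cams.capture(name); cv2.imwrite('pics/'+f,im[:,:,::-1]); return im
E
python3 - <<'E'
from h import *
np.set_printoptions(precision=3,suppress=True)
a=save('top','top0.png');b=save('side','side0.png')
cv2.imwrite('pics/both0.png',cv2.resize(np.vstack([a,b])[:,:,::-1],None,fx=.7,fy=.7))
print(sensors.observe())
Z={'switch_a':0,'knob_a':.16,'mixer':0,'mixer_housing':.13,'mixer_seat':.0974,'bottle':.03,'bottle_neck':.03,'beaker':0,'jar':0,'wash':0}
for q,z in Z.items():
  for c in ('top','side'):
    for r in cams.pinpoint(c,q): print(q,c,round(r['conf'],2),np.round(r['pixel'],1),atz(c,r['pixel'],z))
for c in('top','side'): print(np.array(cams.camera_model(c)['T']))
E
```

```text
pics
{'time_s': 0.1, 'qpos': array([ 1.205,  0.314,  0.045,  1.304, -0.   ,  1.431]), 'joint_vel': array([-0.001, -0.002,  0.003, -0.001, -0.001,  0.001]), 'joint_torque': array([  0.004, -48.172,  29.924,   0.013,  -0.   ,  -0.   ]), 'tool_pos': array([0.129, 0.56 , 0.231]), 'ee_rot': array([-3.14 , -0.   ,  2.916]), 'force': array([-0.246, -0.707, -0.657]), 'torque': array([-0.031, -0.   , -0.021]), 'finger_force': 0.0, 'opening': 0.08554357588815703}
switch_a top 0.92 [416.2 223.2] [ 0.436 -0.316  0.   ]
switch_a top 0.72 [214.  224.8] [0.444 0.311 0.   ]
switch_a top 0.63 [147.7 225. ] [0.448 0.517 0.   ]
switch_a top 0.51 [322.9 146.6] [ 0.683 -0.033  0.   ]
switch_a side 0.89 [246.5 345. ] [0.445 0.523 0.   ]
switch_a side 0.75 [262.4 283.8] [0.449 0.325 0.   ]
switch_a side 0.56 [308.3 138.4] [ 0.432 -0.337  0.   ]
knob_a top 0.65 [132.7 218.4] [0.458 0.52  0.16 ]
knob_a top 0.5 [426.3 229.6] [ 0.41  -0.303  0.16 ]
knob_a top 0.45 [196.6 203.9] [0.495 0.34  0.16 ]
knob_a side 0.53 [240.7 316.2] [0.452 0.519 0.16 ]
knob_a side 0.46 [243.4 256.1] [0.493 0.343 0.16 ]
knob_a side 
[... 1208 characters left out ...]
251.7 132.5] [ 0.643 -0.291  0.03 ]
bottle_neck side 0.84 [304.2 198.7] [ 0.386 -0.008  0.03 ]
bottle_neck side 0.72 [345.7 146.5] [ 0.284 -0.291  0.03 ]
beaker top 0.87 [367.6 218.1] [ 0.455 -0.166  0.   ]
beaker side 0.57 [293.1 171. ] [ 0.454 -0.155  0.   ]
jar top 0.77 [261.8 241.6] [0.389 0.164 0.   ]
jar side 0.92 [290.7 242.8] [0.397 0.159 0.   ]
wash top 0.6 [201.3 158. ] [0.654 0.348 0.   ]
wash side 0.7 [196.7 276.5] [0.651 0.344 0.   ]
[[-0.021 -0.997  0.071  0.353]
 [-1.     0.021 -0.001  0.108]
 [-0.    -0.071 -0.997  1.684]
 [ 0.     0.     0.     1.   ]]
[[-0.975 -0.165  0.151  0.224]
 [-0.223  0.745 -0.629  1.066]
 [-0.008 -0.646 -0.763  1.295]
 [ 0.     0.     0.     1.   ]]
```

View pics/top0.png

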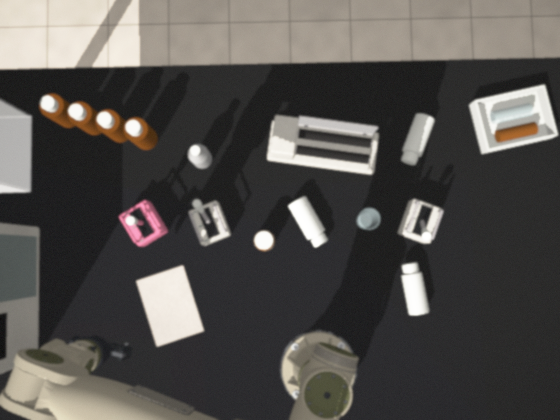

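View pics/side0.png

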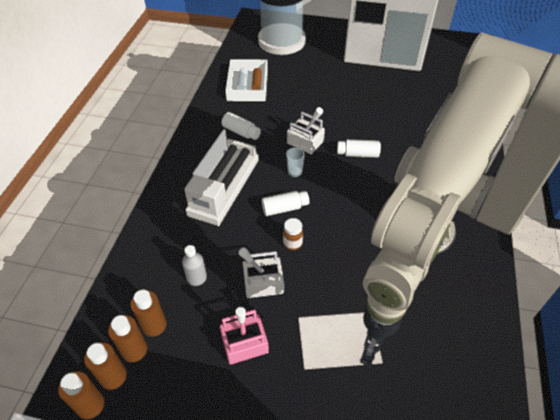

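The candidates:
- **Bottles** (top view): (303,217), (416,294) and (420,136). The leftmost is (303,217), at y≈+0.03, so that is the target.
- **Switches:** white at (208,222) and (422,222). The pink one at (143,222) is excluded.
- **Mixer:** (322,148).

Next I'll hover over the left white switch and look closer.

```bash
cat >> h.py <<'E'
np.set_printoptions(precision=3,suppress=True)
def delta(pos,yawdeg):
    st=sensors.observe(); M=R.from_euler('xyz',st['ee_rot']); N=R.from_euler('xyz',[np.pi,0,np.radians(yawdeg)])
    print('travel',np.round(M.inv().apply(np.array(pos)-st['tool_pos'])*1000,1),'turn',np.round(np.degrees((M.inv()*N).as_rotvec()),1))
E
python3 - <<'E'
from h import *
m=cams.camera_model('wrist');print(m)
delta([.44,.30,.33],117)
im=cv2.imread('pics/top0.png');cv2.imwrite('pics/c1.png',np.hstack([cv2.resize(im[180:260,180:260],(390,390),interpolation=3),cv2.resize(im[180:260,270:350],(390,390),interpolation=3)]))
E
```

```text
{'fx': 362.1145122727958, 'fy': 362.1145122727958, 'cx': 280.6357752514319, 'cy': 210.9568719431584, 'hand_eye': array([[ 0.   , -0.954, -0.3  ,  0.076],
       [ 1.   ,  0.   , -0.   , -0.   ],
       [ 0.   , -0.3  ,  0.954, -0.142],
       [ 0.   ,  0.   ,  0.   ,  1.   ]])}
travel [-361.7 -184.2  -98.7] turn [ 0.  -0.  50.1]
```

View pics/c1.png

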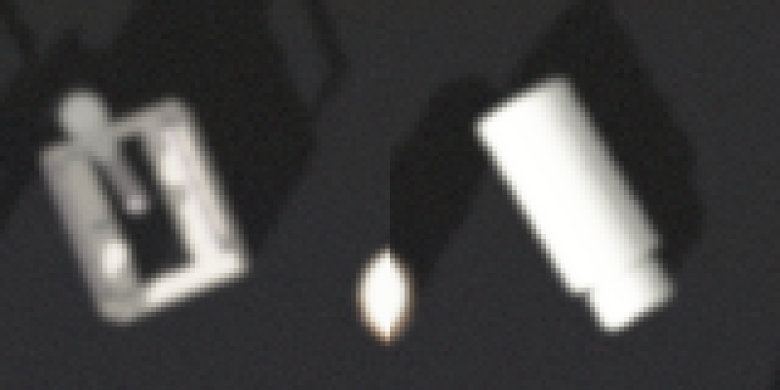

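The left crop shows the white left switch with its lever leaning up-left, knob at about (196,204). The right crop shows the target bottle, with its cap at the lower right.

```bash
python3 -m handwheel '{"turn":[[0,0,0],[0,0,8],[0,0,16],[0,0,24],[0,0,32],[0,0,40],[0,0,50],[0,0,50],[0,0,50],[0,0,50]],"travel":[[0,0,-50],[-40,-20,-80],[-80,-40,-99],[-120,-61,-99],[-165,-84,-99],[-210,-107,-99],[-255,-130,-99],[-300,-153,-99],[-340,-173,-99],[-362,-184,-99]],"gripper":[85,85,85,85,85,85,85,85,85,85]}' 20
python3 -m handwheel '{"turn":[[0,0,0],[0,0,0],[0,0,0]],"travel":[[0,0,0],[0,0,0],[0,0,0]],"gripper":[85,85,85]}'
python3 - <<'E'
from h import *
st=sensors.observe();print(st['tool_pos'],st['ee_rot'])
a=save('wrist','w1.png')
for q,z in {'switch_a':0,'knob_a':.156}.items():
    for r in cams.pinpoint('wrist',q): print(q,round(r['conf'],2),np.round(r['pixel']),atz('wrist',r['pixel'],z,st))
E
```

```text
time_s: 2.1
tool_pos: [0.4429, 0.2975, 0.3301]
ee_rot: [3.141, 0.001, 2.04]
force: [-1.3, 1.1, 0.6]
opening: 0.085
finger_force: 0.0
time_s: 2.4
tool_pos: [0.4396, 0.3006, 0.3305]
ee_rot: [-3.142, -0.0, 2.044]
force: [0.0, -0.6, 0.5]
opening: 0.0852
finger_force: 0.0
[0.44  0.301 0.33 ] [-3.142 -0.     2.044]
switch_a 0.85 [295. 148.] [0.45  0.322 0.   ]
knob_a 0.7 [346. 183.] [0.491 0.33  0.156]
knob_a 0.26 [163. 336.] [0.404 0.106 0.156]
```

View pics/w1.png

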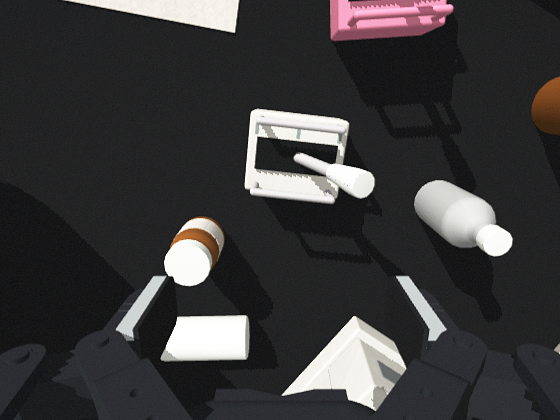

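The wrist view has the white switch at (297,152), its lever leaning right with the grip at about (348,180). The jar is at (195,255) and the bottle at (215,338). Next I'll fit the box yaw from its edges.

Run:
```python
from h import *
st=sensors.observe()
P=[atz('wrist',p,.065,st) for p in [(250,112),(348,125),(335,202),(246,188)]]
for p in P: print(p)
ang=lambda v:np.degrees(np.arctan2(v[1],v[0]))
print(ang(P[1]-P[0]),ang(P[2]-P[3]),np.linalg.norm(P[1]-P[0]),np.linalg.norm(P[2]-P[3]),np.mean(P,0))
for yaw in(10,15,20,25):
  c=np.array([.450,.322]);u=np.array([np.cos(np.radians(yaw)),np.sin(np.radians(yaw))]);v=np.array([-u[1],u[0]])
  f=lambda a,b,z:np.round(proj('wrist',np.append(c+a*u+b*v,z),st))
  print(yaw,[f(a,b,.065) for a,b in[(-.055,.045),(.055,.045),(.055,-.045),(-.055,-.045)]],'pivot',f(0,0,.065),'knob',f(.0428,0,.156),'tip',f(.053,0,.179))
t=cams.trace('wrist','switch_a')[0]; print(t['box'],t['conf'])
```

```text
[0.382 0.34  0.065]
[0.484 0.377 0.065]
[0.515 0.294 0.065]
[0.415 0.262 0.065]
19.876788837895692 17.963213717918254 0.10801990004873546 0.1049684806210117 [0.449 0.318 0.065]
10 [array([262., 100.]), array([357., 131.]), array([330., 206.]), array([240., 179.])] pivot [297. 155.] knob [347. 185.] tip [364. 195.]
15 [array([257., 104.]), array([355., 126.]), array([334., 203.]), array([242., 183.])] pivot [297. 155.] knob [349. 181.] tip [365. 190.]
20 [array([253., 108.]), array([353., 121.]), array([339., 200.]), array([245., 188.])] pivot [297. 155.] knob [350. 177.] tip [367. 184.]
25 [array([249., 112.]), array([350., 116.]), array([342., 196.]), array([248., 192.])] pivot [297. 155.] knob [350. 173.] tip [368. 179.]
[329.7, 0.0, 455.0, 41.2] 0.96
```

Run:
```python
from h import *
delta([.4925,.334,.132],109); delta([.449,.319,.132],109)
```

```text
travel [  5.2  62.1 198.6] turn [ 0.  -0.   8.2]
travel [ 11.8  16.6 198.6] turn [ 0.  -0.   8.2]
```

```bash
python3 -m handwheel '{"turn":[[0,0,4],[0,0,8],[0,0,8],[0,0,8],[0,0,8],[0,0,8],[0,0,8],[0,0,8],[0,0,8],[0,0,8]],"travel":[[2,30,20],[5,62,50],[5,62,70],[5,62,100],[5,62,125],[5,62,150],[5,62,175],[5,62,190],[5,62,198],[5,62,198]],"gripper":[85,85,85,85,85,85,85,85,85,85]}'
python3 -m handwheel '{"turn":[[0,0,0],[0,0,0],[0,0,0],[0,0,0],[0,0,0]],"travel":[[0,0,0],[0,0,0],[0,0,0],[0,0,0],[0,0,0]],"gripper":[62,62,62,62,62]}'
python3 - <<'E'
from h import *
st=sensors.observe();print(st['force'],st['opening'])
save('wrist','w2.png'); delta([.449,.319,.132],109)
E
```

```text
time_s: 3.6
tool_pos: [0.4923, 0.3329, 0.1313]
ee_rot: [-3.14, 0.0, 1.904]
force: [-0.2, 0.4, 0.3]
opening: 0.0851
finger_force: 0.0
time_s: 4.1
tool_pos: [0.4935, 0.3328, 0.1327]
ee_rot: [3.141, -0.0, 1.903]
force: [-0.2, -0.1, 0.2]
opening: 0.0622
finger_force: 0.0
[-0.198 -0.139  0.179] 0.062200165563978074
travel [  1.5 -46.5   0.5] turn [ 0.  -0.   0.1]
```

View pics/w2.png

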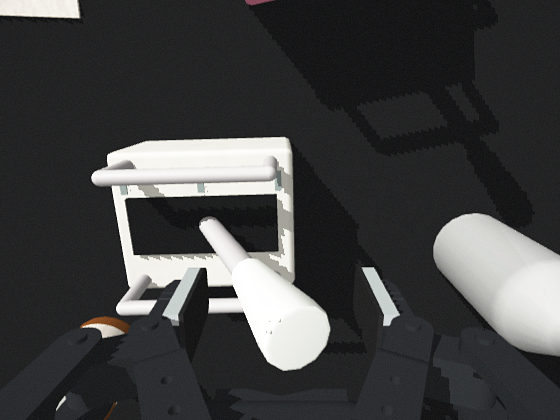

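The fingers straddle the grip: pads at (185,295) and (380,295), knob at (285,320). I'll carry it to upright.

```bash
python3 -m handwheel '{"turn":[[0,0,0],[0,0,0],[0,0,0],[0,0,0],[0,0,0],[0,0,0],[0,0,0],[0,0,0],[0,0,0],[0,0,0]],"travel":[[1,-6,0],[1,-12,0],[1,-18,0],[1,-24,0],[1,-30,0],[1,-36,0],[1,-42,0],[1,-46,0],[1,-46,0],[1,-46,0]],"gripper":[62,62,62,58,54,50,46,42,38,34]}'
python3 -m handwheel '{"turn":[[0,0,0],[0,0,0],[0,0,0],[0,0,0],[0,0,0],[0,0,0]],"travel":[[0,0,0],[0,0,0],[0,0,0],[0,0,0],[0,0,0],[0,0,0]],"gripper":[32,32,50,60,60,60]}'
python3 -m handwheel '{"turn":[[0,0,0],[0,0,0],[0,0,0],[0,0,0],[0,0,0],[0,0,0]],"travel":[[0,0,-20],[0,0,-50],[0,0,-80],[0,0,-120],[0,0,-150],[0,0,-150]],"gripper":[62,62,62,62,62,62]}'
python3 - <<'E'
from h import *
save('wrist','w3.png'); delta([.434,-.30,.33],61)
E
```

```text
time_s: 5.15
tool_pos: [0.4492, 0.3186, 0.1322]
ee_rot: [-3.141, 0.0, 1.904]
force: [-0.1, 0.3, -0.6]
opening: 0.0342
finger_force: 0.0
time_s: 5.75
tool_pos: [0.4495, 0.3186, 0.1323]
ee_rot: [3.142, -0.0, 1.903]
force: [0.0, 0.1, 0.2]
opening: 0.0601
finger_force: 0.0
time_s: 6.35
tool_pos: [0.4514, 0.3197, 0.2873]
ee_rot: [3.133, -0.001, 1.904]
force: [0.6, -0.8, -0.3]
opening: 0.0622
finger_force: 0.0
travel [-579.8 -217.8  -46.8] turn [ 0.3 -0.2 48.1]
```

View pics/w3.png

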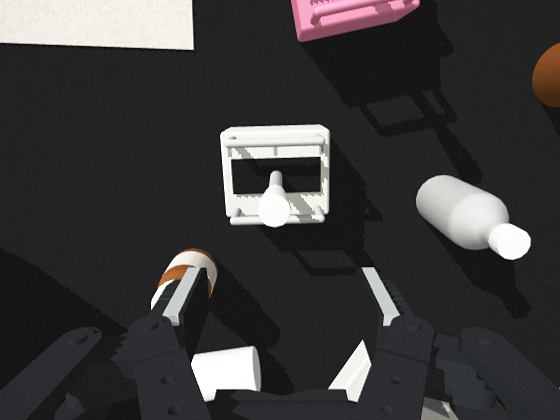

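The left lever now stands upright, knob at (275,207) above its pivot. On to the right switch.

```bash
python3 -m handwheel '{"turn":[[0,0,5],[0,0,10],[0,0,16],[0,0,22],[0,0,28],[0,0,34],[0,0,40],[0,0,48],[0,0,48],[0,0,48]],"travel":[[-40,-15,-40],[-80,-30,-47],[-125,-47,-47],[-170,-64,-47],[-215,-81,-47],[-260,-98,-47],[-305,-115,-47],[-350,-131,-47],[-395,-148,-47],[-440,-165,-47]],"gripper":[85,85,85,85,85,85,85,85,85,85]}'
python3 - <<'E'
from h import *
delta([.434,-.30,.33],61)
E
```

```text
time_s: 7.4
tool_pos: [0.4363, -0.1528, 0.3278]
ee_rot: [-3.14, -0.0, 1.065]
force: [0.6, -0.2, 0.5]
opening: 0.0848
finger_force: 0.0
travel [-129.9   69.2   -2.3] turn [-0.1 -0.   0. ]
```

```bash
python3 -m handwheel '{"turn":[[0,0,0],[0,0,0],[0,0,0],[0,0,0],[0,0,0],[0,0,0]],"travel":[[-35,18,0],[-75,40,0],[-110,58,0],[-130,69,-2],[-130,69,-2],[-130,69,-2]],"gripper":[85,85,85,85,85,85]}'
python3 - <<'E'
from h import *
st=sensors.observe();print(st['tool_pos'],st['ee_rot'])
a=save('wrist','w4.png')
for q,z in {'switch_b':0,'knob_b':.156,'mixer':0,'mixer_housing':.13}.items():
    for r in cams.pinpoint('wrist',q): print(q,round(r['conf'],2),np.round(r['pixel']),atz('wrist',r['pixel'],z,st))
E
```

```text
time_s: 8.0
tool_pos: [0.4342, -0.2982, 0.3297]
ee_rot: [-3.139, -0.001, 1.065]
force: [0.6, 0.3, 0.5]
opening: 0.085
finger_force: 0.0
[ 0.434 -0.298  0.33 ] [-3.139 -0.001  1.065]
switch_b 0.87 [295. 167.] [ 0.445 -0.316  0.   ]
knob_b 0.69 [251. 209.] [ 0.4   -0.303  0.156]
```

View pics/w4.png

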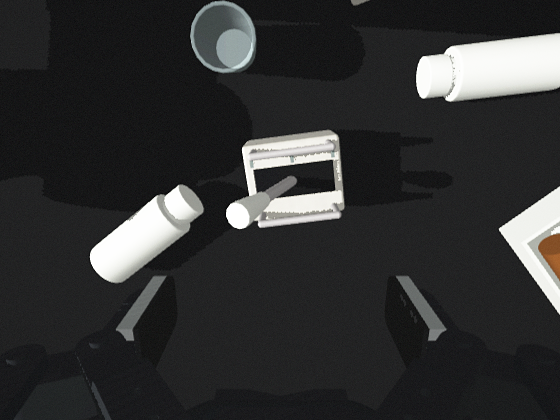

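The right white switch is at (295,178), its lever leaning left with the knob at (250,207). The look-alike bottles are at (145,235) and (500,68), the beaker at (223,37).

Run:
```python
from h import *
st=sensors.observe()
P=[atz('wrist',p,.065,st) for p in [(244,145),(339,133),(344,212),(257,223)]]
ang=lambda v:np.degrees(np.arctan2(v[1],v[0]))
print(ang(P[1]-P[0]),ang(P[2]-P[3]),np.linalg.norm(P[1]-P[0]),np.linalg.norm(P[2]-P[3]),np.mean(P,0))
c=np.array([.443,-.318])
for yaw in(-18,-21,-24):
  u=np.array([np.cos(np.radians(yaw)),np.sin(np.radians(yaw))]);v=np.array([-u[1],u[0]])
  f=lambda a,b,z:np.round(proj('wrist',np.append(c+a*u+b*v,z),st))
  print(yaw,[f(a,b,.065) for a,b in[(-.055,.045),(.055,.045),(.055,-.045),(-.055,-.045)]],'pivot',f(0,0,.065),'knob',f(-.0428,0,.156),'tip',f(-.053,0,.179))
  delta(list(c-.046*u)+[.132],yaw+90);delta(list(c)+[.132],yaw+90)
```

```text
-21.71836156748707 -21.23320540606147 0.10629076719366341 0.1040055124570751 [ 0.444 -0.318  0.065]
-18 [array([240., 151.]), array([337., 132.]), array([348., 208.]), array([257., 225.])] pivot [295. 180.] knob [253. 210.] tip [240. 220.]
travel [-23.1 -28.  199.4] turn [  0.   -0.  -10.8]
travel [-14.4  17.2 199.4] turn [  0.   -0.  -10.8]
-21 [array([241., 148.]), array([339., 134.]), array([346., 211.]), array([254., 223.])] pivot [295. 180.] knob [253. 208.] tip [239. 217.]
travel [-20.7 -28.4 199.4] turn [ 0.  -0.  -7.8]
travel [-14.4  17.2 199.4] turn [ 0.  -0.  -7.8]
-24 [array([243., 145.]), array([342., 136.]), array([344., 213.]), array([252., 221.])] pivot [295. 180.] knob [252. 206.] tip [239. 214.]
travel [-18.3 -28.6 199.4] turn [ 0.  -0.  -4.8]
travel [-14.4  17.2 199.4] turn [ 0.  -0.  -4.8]
```

```bash
python3 -m handwheel '{"turn":[[0,0,-4],[0,0,-7],[0,0,-7],[0,0,-7],[0,0,-7],[0,0,-7],[0,0,-7],[0,0,-7],[0,0,-7],[0,0,-7]],"travel":[[-10,-15,20],[-20,-28,40],[-20,-28,70],[-20,-28,100],[-20,-28,125],[-20,-28,150],[-20,-28,175],[-20,-28,190],[-20,-28,199],[-20,-28,199]],"gripper":[85,85,85,85,85,85,85,85,85,85]}'
python3 -m handwheel '{"turn":[[0,0,0],[0,0,0],[0,0,0],[0,0,0],[0,0,0]],"travel":[[0,0,0],[0,0,0],[0,0,0],[0,0,0],[0,0,0]],"gripper":[62,62,62,62,62]}'
python3 - <<'E'
from h import *
st=sensors.observe();print(st['force'],st['opening'])
f=lambda P:np.round(proj('wrist',np.array(P),st))
delta([.443,-.318,.132],68)
print(cams.capture('wrist').shape,[(r['conf'],np.round(r['pixel'])) for r in cams.pinpoint('wrist','knob_b')],f([.443-.0428*.927,-.318+.0428*.375,.156]))
E
```

```text
time_s: 9.25
tool_pos: [0.4002, -0.3011, 0.1314]
ee_rot: [-3.14, -0.001, 1.189]
force: [0.1, 0.0, 0.1]
opening: 0.0853
finger_force: 0.0
time_s: 9.75
tool_pos: [0.4007, -0.3024, 0.1326]
ee_rot: [3.141, 0.0, 1.188]
force: [-0.3, -0.4, 0.1]
opening: 0.0622
finger_force: 0.0
[-0.254 -0.402  0.143] 0.06223612112564788
travel [ 1.3 45.1  0.7] turn [0.  0.  0.1]
(420, 560, 3) [(0.96, array([278., 308.]))] [286. 308.]
```

```bash
python3 -m handwheel '{"turn":[[0,0,0],[0,0,0],[0,0,0],[0,0,0],[0,0,0],[0,0,0],[0,0,0],[0,0,0],[0,0,0],[0,0,0]],"travel":[[1,6,0],[1,12,0],[1,18,0],[1,24,0],[1,30,0],[1,36,0],[1,42,0],[1,45,0],[1,45,0],[1,45,0]],"gripper":[62,62,62,58,54,50,46,42,38,34]}'
python3 -m handwheel '{"turn":[[0,0,0],[0,0,0],[0,0,0],[0,0,0],[0,0,0],[0,0,0]],"travel":[[0,0,0],[0,0,0],[0,0,0],[0,0,0],[0,0,0],[0,0,0]],"gripper":[32,32,50,60,60,60]}'
python3 -m handwheel '{"turn":[[0,0,0],[0,0,0],[0,0,0],[0,0,0],[0,0,0],[0,0,0],[0,0,0]],"travel":[[0,0,-20],[0,0,-50],[0,0,-80],[0,0,-120],[0,0,-160],[0,0,-200],[0,0,-200]],"gripper":[62,62,62,62,62,62,62]}'
python3 - <<'E'
from h import *
st=sensors.observe()
save('wrist','w5.png')
print([(r['conf'],np.round(r['pixel'])) for r in cams.pinpoint('wrist','knob_b')],proj('wrist',np.array([.443,-.318,.165]),st))
delta([.46,.02,.33],213)
delta([.46,.02,.33],120)
E
```

```text
time_s: 10.85
tool_pos: [0.4427, -0.3181, 0.1322]
ee_rot: [-3.141, -0.0, 1.188]
force: [1.0, -0.1, -0.5]
opening: 0.0339
finger_force: 0.0
time_s: 11.45
tool_pos: [0.4427, -0.3181, 0.1323]
ee_rot: [3.141, -0.0, 1.188]
force: [0.2, 0.3, 0.6]
opening: 0.0602
finger_force: 0.0
time_s: 12.15
tool_pos: [0.4442, -0.3196, 0.3383]
ee_rot: [3.132, 0.004, 1.188]
force: [-0.1, 0.5, 0.2]
opening: 0.0617
finger_force: 0.0
[(0.69, array([275., 185.]))] [276.565 185.184]
travel [ 320.4 -110.9    2.7] turn [  -0.     0.2 -144.9]
travel [ 320.4 -110.9    2.7] turn [  0.1   0.1 -51.9]
```

The right knob appears at (275,185). A lever at upright would be at (277,185), so both levers are off. Now the bottle.

```bash
python3 -m handwheel '{"turn":[[0,0,-8],[0,0,-16],[0,0,-24],[0,0,-32],[0,0,-40],[0,0,-48],[0,0,-56],[0,0,-64],[0,0,-72],[0,0,-80]],"travel":[[35,-12,0],[75,-26,0],[115,-40,0],[155,-54,0],[195,-68,0],[235,-81,0],[270,-94,0],[300,-104,0],[320,-111,0],[320,-111,0]],"gripper":[85,85,85,85,85,85,85,85,85,85]}'
python3 -m handwheel '{"turn":[[0,0,-8],[0,0,-16],[0,0,-24],[0,0,-32],[0,0,-40],[0,0,-48],[0,0,-56],[0,0,-65],[0,0,-65],[0,0,-65]],"travel":[[0,0,0],[0,0,0],[0,0,0],[0,0,0],[0,0,0],[0,0,0],[0,0,0],[0,0,0],[0,0,0],[0,0,0]],"gripper":[85,85,85,85,85,85,85,85,85,85]}'
python3 - <<'E'
from h import *
st=sensors.observe();print(st['tool_pos'],st['ee_rot'])
a=save('wrist','w6.png')
for q,z in {'bottle':.03,'bottle_neck':.03,'mixer':0,'mixer_housing':.13,'mixer_seat':.0974}.items():
    for r in cams.pinpoint('wrist',q): print(q,round(r['conf'],2),np.round(r['pixel']),atz('wrist',r['pixel'],z,st))
m=cams.trace('wrist','bottle')
for t in m[:2]:
    pts=np.argwhere(t['mask'])[:,::-1]; print(t['conf'],t['box'])
    W=np.array([atz('wrist',p,.03,st)[:2] for p in pts[::7]]); c=W.mean(0);u,s,v=np.linalg.svd(W-c,full_matrices=False); print(c,np.degrees(np.arctan2(v[0,1],v[0,0])))
E
```

```text
time_s: 13.25
tool_pos: [0.4582, 0.0228, 0.3305]
ee_rot: [-3.141, -0.003, 2.594]
force: [-0.4, -0.5, -0.5]
opening: 0.0847
finger_force: 0.0
time_s: 14.25
tool_pos: [0.4587, 0.0203, 0.3311]
ee_rot: [3.14, -0.002, -2.568]
force: [1.4, -0.0, 0.2]
opening: 0.0849
finger_force: 0.0
[0.459 0.02  0.331] [ 3.14  -0.002 -2.568]
bottle 0.88 [285. 165.] [0.458 0.026 0.03 ]
bottle_neck 0.58 [287. 116.] [ 0.408 -0.004  0.03 ]
mixer 0.9 [171. 267.] [ 0.675 -0.028  0.   ]
mixer_housing 0.64 [217. 380.] [0.697 0.087 0.13 ]
mixer_seat 0.69 [135. 296.] [ 0.673 -0.044  0.097]
0.93 [260.7, 88.4, 314.5, 221.8]
[0.448 0.019] 28.602836016848755
0.49 [0.0, 132.8, 10.9, 156.9]
[ 0.622 -0.274] 22.709195630664723
```

View pics/w6.png

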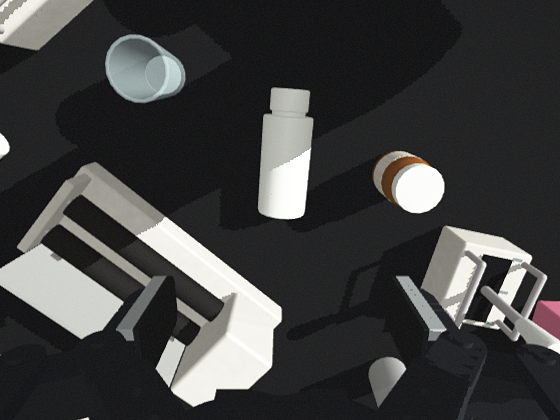

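The bottle is at (285,165) with its cap up at (290,100). The mixer is at lower left: front base edge from (93,165) to (281,312), housing at (230,350). I'll compute the mixer edge and the grasp move.

Run:
```python
from h import *
st=sensors.observe()
A=atz('wrist',(93,165),.036,st);B=atz('wrist',(281,310),.036,st);print(A,B,np.linalg.norm(A-B),np.degrees(np.arctan2(*(B-A)[1::-1]))-90)
delta([.456,.024,.10],209.5);delta([.456,.024,.008],209.5)
for yaw in (-7,-8.5,-10):
  Y=np.radians(yaw);c=np.array([.677,-.031]);u=np.array([np.cos(Y),np.sin(Y)]);v=np.array([-u[1],u[0]])
  print(yaw,[(cam,[np.round(proj(cam,np.append(c+a*u+b*v,z),st)) for a,b,z in[(-.06,-.165,.036),(-.06,.165,.036),(-.055,.085,.13),(.055,.085,.13),(-.055,.155,.13)]]) for cam in('wrist','top')])
im=cv2.imread('pics/top0.png');cv2.imwrite('pics/c2.png',cv2.resize(im[100:190,255:395],None,fx=5.5,fy=5.5,interpolation=2))
```

```text
[ 0.586 -0.171  0.036] [0.631 0.132 0.036] 0.30596060285032994 -8.418472813301676
travel [  0.7   5.  232.3] turn [0.  0.  3.5]
travel [  0.7   5.  324.3] turn [0.  0.  3.5]
-7 [('wrist', [array([ 76., 165.]), array([283., 316.]), array([226., 328.]), array([169., 389.]), array([274., 362.])]), ('top', [array([375., 171.]), array([268., 160.]), array([295., 156.]), array([298., 118.]), array([271., 153.])])]
-8.5 [('wrist', [array([ 79., 163.]), array([282., 319.]), array([225., 330.]), array([167., 390.]), array([273., 365.])]), ('top', [array([374., 172.]), array([267., 159.]), array([294., 155.]), array([299., 118.]), array([270., 152.])])]
-10 [('wrist', [array([ 83., 162.]), array([281., 322.]), array([225., 332.]), array([165., 390.]), array([272., 367.])]), ('top', [array([374., 173.]), array([267., 157.]), array([294., 154.]), array([300., 117.]), array([270., 150.])])]
```

View pics/c2.png

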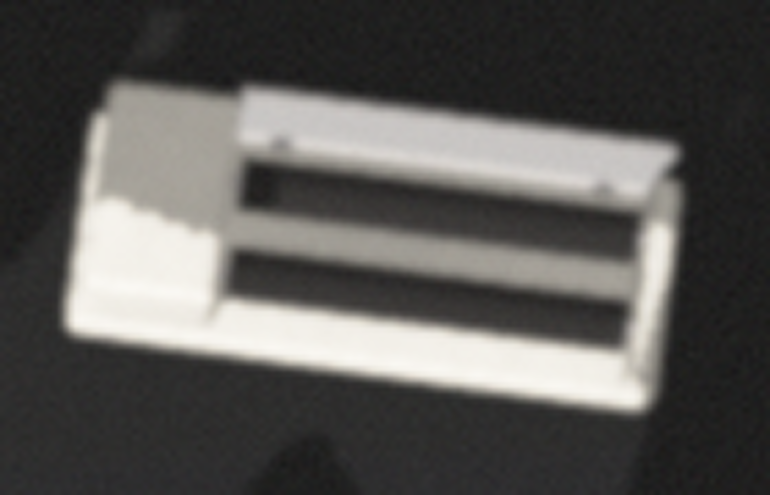

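The crop shows the mixer with its housing on the left: front corners at full-image pixels (267,161) and (373,174), and rollers between them. The fit is mixer ≈ (0.677,-0.031) with yaw ≈ -8.5°. Grasping now.

```bash
python3 -m handwheel '{"turn":[[0,0,3.5],[0,0,3.5],[0,0,3.5],[0,0,3.5],[0,0,3.5],[0,0,3.5],[0,0,3.5],[0,0,3.5],[0,0,3.5],[0,0,3.5]],"travel":[[1,5,45],[1,5,90],[1,5,135],[1,5,180],[1,5,215],[1,5,232],[1,5,232],[1,5,232],[1,5,232],[1,5,232]],"gripper":[85,85,85,85,85,85,85,85,85,85]}'
python3 - <<'E'
from h import *
cams.capture('wrist');st=sensors.observe();print(st['tool_pos'],st['ee_rot'])
for q in('bottle','bottle_neck'):
  for r in cams.pinpoint('wrist',q): print(q,round(r['conf'],2),r['pixel'],atz('wrist',r['pixel'],.03,st))
t=cams.trace('wrist','bottle')[0];pts=np.argwhere(t['mask'])[:,::-1]
m=cv2.fitLine(pts.astype(np.float32),cv2.DIST_L2,0,.01,.01).ravel();print(t['box'])
a=atz('wrist',m[2:]-60*m[:2],.03,st);b=atz('wrist',m[2:]+60*m[:2],.03,st);print(a,b,np.degrees(np.arctan2(*(b-a)[1::-1])))
delta([.456,.024,.008],209.5)
E
```

```text
time_s: 15.6
tool_pos: [0.457, 0.0237, 0.1018]
ee_rot: [-3.14, 0.002, -2.626]
force: [-0.0, -0.9, -0.7]
opening: 0.0853
finger_force: 0.0
[0.457 0.024 0.102] [-3.14   0.002 -2.626]
bottle 0.58 [284.0, 227.3] [0.457 0.026 0.03 ]
bottle_neck 0.61 [283.6, 133.3] [ 0.407 -0.003  0.03 ]
[234.7, 74.7, 335.1, 340.2]
[0.48  0.037 0.03 ] [0.412 0.001 0.03 ] -151.54035344941428
travel [ 0.1  0.3 92.9] turn [-0.   0.1  0.1]
```

```bash
python3 -m handwheel '{"turn":[[0,0,0.5],[0,0,1],[0,0,1],[0,0,1],[0,0,1],[0,0,1],[0,0,1],[0,0,1]],"travel":[[0,0,20],[0,0,40],[0,0,58],[0,0,72],[0,0,84],[0,0,92],[0,0,93],[0,0,93]],"gripper":[85,85,85,85,85,85,85,85]}'
python3 -m handwheel '{"turn":[[0,0,0],[0,0,0],[0,0,0],[0,0,0],[0,0,0],[0,0,0],[0,0,0],[0,0,0]],"travel":[[0,0,0],[0,0,0],[0,0,0],[0,0,0],[0,0,0],[0,0,0],[0,0,0],[0,0,0]],"gripper":[75,65,60,55,50,50,50,50]}' 30
```

```text
time_s: 16.6
tool_pos: [0.4558, 0.0239, 0.0074]
ee_rot: [3.142, 0.0, -2.643]
force: [0.3, 0.3, 0.5]
opening: 0.0848
finger_force: 0.0
time_s: 17.4
tool_pos: [0.4561, 0.0239, 0.008]
ee_rot: [-3.141, 0.001, -2.643]
force: [-1.9, -0.1, 6.1]
opening: 0.0592
finger_force: 31.6
```

```bash
python3 -m handwheel '{"turn":[[0,0,0],[0,0,0],[0,0,0],[0,0,0],[0,0,0],[0,0,0],[0,0,0],[0,0,0],[0,0,0],[0,0,0]],"travel":[[0,0,-5],[0,0,-15],[0,0,-35],[0,0,-65],[0,0,-100],[0,0,-135],[0,0,-170],[0,0,-200],[0,0,-220],[0,0,-222]],"gripper":[50,50,50,50,50,50,50,50,50,50]}'
python3 - <<'E'
from h import *
print(sensors.observe()['force'],sensors.observe()['torque'])
delta([.675,-.046,.23],261.5)
E
```

```text
time_s: 18.4
tool_pos: [0.457, 0.0237, 0.2323]
ee_rot: [-3.139, 0.004, -2.643]
force: [0.8, -0.0, -4.1]
opening: 0.0594
finger_force: 33.8
[ 0.753 -0.005 -4.058] [ 0.075 -0.025 -0.03 ]
travel [-158.1 -165.4    3.5] turn [ -0.3   0.1 -52.9]
```

```bash
python3 -m handwheel '{"turn":[[0,0,-5],[0,0,-11],[0,0,-18],[0,0,-25],[0,0,-32],[0,0,-39],[0,0,-46],[0,0,-51],[0,0,-53],[0,0,-53]],"travel":[[-12,-13,2],[-30,-31,2],[-50,-52,2],[-70,-73,2],[-90,-94,2],[-110,-115,2],[-130,-136,2],[-147,-154,2],[-158,-165,2],[-158,-165,2]],"gripper":[50,50,50,50,50,50,50,50,50,50]}'
python3 -m handwheel '{"turn":[[0,0,0],[0,0,0],[0,0,0]],"travel":[[0,0,0],[0,0,0],[0,0,0]],"gripper":[50,50,50]}'
python3 - <<'E'
from h import *
save('wrist','w7.png');st=sensors.observe();print(st['tool_pos'],st['ee_rot'],st['force'])
Y=np.radians(-8.5);c=np.array([.677,-.031]);u=np.array([np.cos(Y),np.sin(Y)]);v=np.array([-u[1],u[0]])
print([np.round(proj('wrist',np.append(c+a*u+b*v,z),st)) for a,b,z in[(-.06,-.165,.036),(.06,-.165,.036),(-.055,.085,.13),(.06,-.145,.13),(-.025,-.14,.075),(.025,-.14,.075)]])
for q in('bottle','bottle_neck'):
  for r in cams.pinpoint('wrist',q): print(q,r['conf'],r['pixel'],atz('wrist',r['pixel'],st['tool_pos'][2]+.022,st))
delta([.675,-.046,.0974-.022+.004],261.5)
E
```

```text
time_s: 19.4
tool_pos: [0.6741, -0.0463, 0.2242]
ee_rot: [3.138, 0.0, -1.719]
force: [-0.4, 0.4, -3.7]
opening: 0.0593
finger_force: 33.8
time_s: 19.7
tool_pos: [0.6725, -0.0451, 0.2274]
ee_rot: [3.141, 0.0, -1.718]
force: [0.8, -0.3, -3.2]
opening: 0.0588
finger_force: 33.8
[ 0.673 -0.045  0.228] [ 3.142  0.    -1.718] [-0.712  0.115 -4.224]
[array([352.,   3.]), array([205.,   3.]), array([349., 336.]), array([175.,   1.]), array([312.,  28.]), array([244.,  28.])]
bottle 0.88 [282.7, 316.6] [ 0.672 -0.042  0.25 ]
bottle_neck 0.74 [278.7, 160.4] [ 0.665 -0.101  0.25 ]
travel [  0.4  -2.  148.4] turn [-0.   0.   0.1]
```

View pics/w7.png

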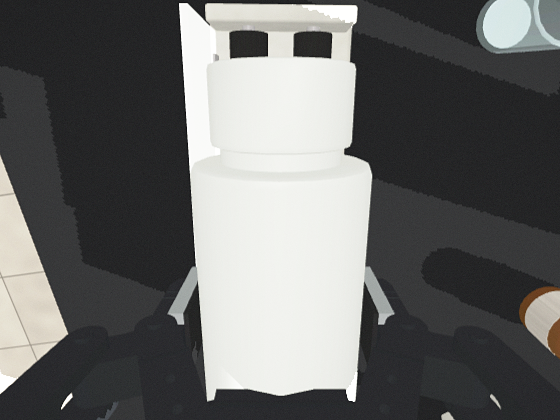

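The bottle is centred at (281,270), its cap toward the end plate. The roller ends are at (249,40) and (313,40), so they straddle the bottle axis and the lateral fit is good. Lowering.

```bash
python3 -m handwheel '{"turn":[[0,0,0],[0,0,0],[0,0,0],[0,0,0],[0,0,0],[0,0,0],[0,0,0],[0,0,0],[0,0,0],[0,0,0]],"travel":[[0,0,20],[0,0,45],[0,0,70],[0,0,95],[0,0,115],[0,0,130],[0,0,139],[0,0,144],[0,0,144],[0,0,144]],"gripper":[50,50,50,50,50,50,50,50,50,50]}'
python3 -m handwheel '{"turn":[[0,0,0],[0,0,0],[0,0,0],[0,0,0],[0,0,0],[0,0,0]],"travel":[[0,0,1],[0,0,2],[0,0,3],[0,0,4],[0,0,5],[0,0,5]],"gripper":[50,50,50,50,50,50]}'
```

```text
time_s: 20.85
tool_pos: [0.6739, -0.0457, 0.0843]
ee_rot: [-3.14, 0.0, -1.718]
force: [-0.4, -1.0, -2.9]
opening: 0.0595
finger_force: 33.9
time_s: 21.45
tool_pos: [0.674, -0.0456, 0.0804]
ee_rot: [-3.139, -0.0, -1.718]
force: [-2.8, 0.7, 5.7]
opening: 0.0592
finger_force: 38.4
```

```bash
python3 -m handwheel '{"turn":[[0,0,0],[0,0,0],[0,0,0],[0,0,0],[0,0,0],[0,0,0],[0,0,0],[0,0,0]],"travel":[[0,0,-2],[0,2,-3],[0,4,-3],[0,4,-2],[0,4,-1],[0,4,0],[0,4,1],[0,4,1]],"gripper":[50,50,50,50,50,50,50,50]}'
python3 - <<'E'
from h import *
st=sensors.observe();print(st['force'],st['torque'],st['tool_pos'])
im=save('side','s2.png');w=save('wrist','w8.png')
cv2.imwrite('pics/c3.png',np.hstack([cv2.resize(im[100:240,160:300],(400,400),interpolation=2),cv2.resize(w,(400,400))])[:,:,::-1])
E
```

```text
time_s: 22.25
tool_pos: [0.6696, -0.045, 0.0781]
ee_rot: [-3.141, 0.0, -1.718]
force: [-2.1, 0.6, 2.1]
opening: 0.0593
finger_force: 34.5
[-2.07   0.6    2.144] [ 0.13   0.242 -0.027] [ 0.67  -0.045  0.078]
```

View pics/c3.png

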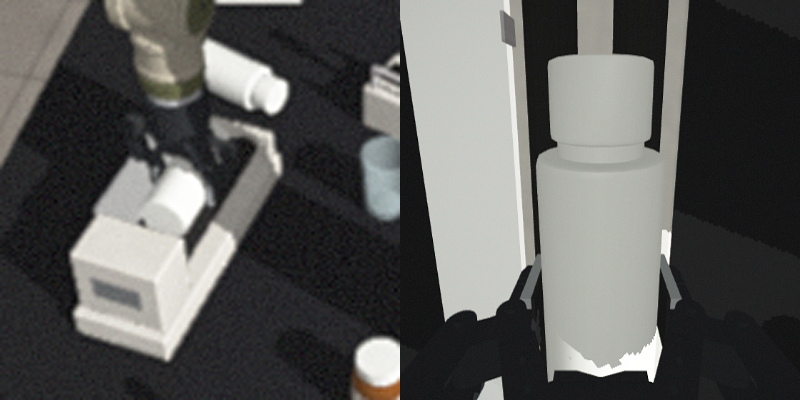

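The side crop shows the bottle between the rollers beside the housing, cap away from it. The wrist crop (right half) shows the strip between the rollers at x≈595 and the bottle axis at 601. I'll check mixer yaw and offset from the base's front edge before pressing any further.

Run:
```python
from h import *
st=sensors.observe();w=cv2.imread('pics/w8.png',0).astype(int)
for r in (4,12,20,30,40,60,100,140,180,210):
    row=w[r]; g=np.diff(cv2.GaussianBlur(row.astype(np.float32)[None],(3,1),0)[0]); idx=[i for i in range(150,440) if abs(g[i])>14 and abs(g[i])==abs(g[max(0,i-3):i+4]).max()]
    out=[]
    for i in idx: out.append((i,int(np.sign(g[i]))))
    print(r,out)
M=R.from_euler('xyz',st['ee_rot'])
def tl(px,z): return M.inv().apply(atz('wrist',px,z,st)-st['tool_pos'])[:2]*1000
for p in ((409,4),(403,100),(398,180)): print(p,tl(p,.036))
```

```text
4 [(152, -1), (170, -1), (247, 1), (298, -1), (375, 1), (403, -1)]
12 [(153, -1), (170, -1), (247, 1), (298, -1), (374, 1), (403, -1)]
20 [(158, 1), (171, -1), (247, 1), (297, -1), (374, 1), (402, -1)]
30 [(160, 1), (172, -1), (247, 1), (297, -1), (373, 1), (401, -1)]
40 [(161, 1), (172, -1), (248, 1), (297, -1), (372, 1), (400, -1)]
60 [(157, -1), (174, -1), (217, 1), (344, -1), (370, 1), (398, -1)]
100 [(153, 1), (160, -1), (177, -1), (207, 1), (353, -1), (367, 1), (394, -1)]
140 [(156, 1), (164, -1), (179, -1), (210, 1), (351, -1), (364, 1), (390, -1)]
180 [(160, 1), (167, -1), (182, -1), (190, 1), (386, -1)]
210 [(170, -1), (184, -1), (192, 1), (382, -1)]
(409, 4) [116.824  57.634]
(403, 100) [75.485 59.123]
(398, 180) [35.928 60.548]
```

Run:
```python
from h import *
st=sensors.observe()
M=R.from_euler('xyz',st['ee_rot'])
def tl(px,z): return M.inv().apply(atz('wrist',px,z,st)-st['tool_pos'])[:2]*1000
print('front',[tl(p,.036) for p in ((403,4),(394,100),(386,180),(382,210))])
print('mid',[tl(p,.06) for p in ((272.5,4),(272,100),(271.5,140))])
for a,b in(((170,4),(375,4)),((179,140),(364,140))): print(tl(a,.06),tl(b,.06))
m=cams.pinpoint('wrist','bottle_neck'); print(m and m[0])
```

```text
front [array([116.824,  54.933]), array([75.483, 54.764]), array([35.923, 54.345]), array([19.677, 53.642])]
mid [array([111.565,  -3.346]), array([75.609, -3.785]), array([58.967, -4.115])]
[111.565 -43.516] [111.566  36.789]
[ 58.944 -44.385] [58.99  36.121]
{'pixel': [280.6, 159.6], 'conf': 0.92}
```

```bash
cat > f.py <<'E'
from h import *
F=[]
for i in range(6):
    cams.capture('side');s=sensors.observe();F.append(np.r_[s['force'],s['torque'],s['tool_pos']])
print(np.mean(F,0),len(F))
E
python3 f.py
python3 -m handwheel '{"turn":[[0,0,0],[0,0,0],[0,0,0],[0,0,0]],"travel":[[0,0,-3],[0,0,-6],[0,0,-8],[0,0,-8]],"gripper":[50,50,50,50]}'; python3 f.py
python3 -m handwheel '{"turn":[[0,0,0],[0,0,0],[0,0,0],[0,0,0],[0,0,0]],"travel":[[0,-3,0],[0,-3,2],[0,-3,4],[0,-3,5],[0,-3,5]],"gripper":[50,50,50,50,50]}'; python3 f.py
```

```text
[-2.819  0.27   5.61   0.095  0.395 -0.015  0.67  -0.045  0.078] 6
time_s: 23.1
tool_pos: [0.6695, -0.045, 0.0851]
ee_rot: [3.141, 0.0, -1.718]
force: [-0.6, -1.0, -3.0]
opening: 0.0591
finger_force: 33.8
[ 0.033 -0.056 -3.566  0.007  0.008 -0.008  0.669 -0.045  0.085] 6
time_s: 23.9
tool_pos: [0.6723, -0.0454, 0.0802]
ee_rot: [3.141, 0.0, -1.718]
force: [0.2, -0.5, -3.3]
opening: 0.0589
finger_force: 33.9
[ 0.037 -0.17  -3.213  0.009 -0.002  0.003  0.672 -0.045  0.08 ] 6
```

In air the forces read near zero apart from the weight. The contact pattern fits fingertips meeting the roller before the bottle seats, so I need a grip about 8 mm higher. I'll set the bottle on the open bench at (0.50, 0.02), regrip higher and come back.

```bash
python3 -m handwheel '{"turn":[[0,0,0],[0,0,0],[0,0,0],[0,0,0],[0,0,0],[0,0,0],[0,0,0]],"travel":[[0,0,-10],[0,0,-30],[0,0,-60],[0,0,-90],[0,0,-120],[0,0,-130],[0,0,-130]],"gripper":[50,50,50,50,50,50,50]}'
python3 - <<'E'
from h import *
delta([.50,.02,.012],261.5)
E
```

```text
time_s: 24.9
tool_pos: [0.6736, -0.0456, 0.2127]
ee_rot: [-3.137, -0.0, -1.718]
force: [0.1, 0.3, -4.3]
opening: 0.0593
finger_force: 34.0
travel [-39.4 182.3 199.9] turn [-0.3 -0.   0.1]
```

```bash
python3 -m handwheel '{"turn":[[0,0,0],[0,0,0],[0,0,0],[0,0,0],[0,0,0],[0,0,0],[0,0,0],[0,0,0],[0,0,0],[0,0,0]],"travel":[[-5,20,0],[-13,60,0],[-22,100,0],[-31,140,10],[-38,170,45],[-39,182,85],[-39,182,125],[-39,182,160],[-39,182,185],[-39,182,195]],"gripper":[50,50,50,50,50,50,50,50,50,50]}'
python3 -m handwheel '{"turn":[[0,0,0],[0,0,0],[0,0,0],[0,0,0],[0,0,0],[0,0,0],[0,0,0],[0,0,0]],"travel":[[0,0,0],[0,0,1],[0,0,2],[0,0,3],[0,0,4],[0,0,5],[0,0,5],[0,0,5]],"gripper":[50,50,50,50,50,50,50,50]}'
python3 f.py
```

```text
time_s: 25.9
tool_pos: [0.4941, 0.0204, 0.0114]
ee_rot: [3.134, -0.0, -1.718]
force: [-0.3, -0.6, -3.4]
opening: 0.0589
finger_force: 34.1
time_s: 26.7
tool_pos: [0.498, 0.0199, 0.0103]
ee_rot: [-3.142, 0.0, -1.718]
force: [-0.1, -0.4, -3.0]
opening: 0.0589
finger_force: 34.1
[ 0.185 -0.025 -3.707 -0.009 -0.017 -0.023  0.498  0.02   0.01 ] 6
```

```bash
python3 -m handwheel '{"turn":[[0,0,0],[0,0,0],[0,0,0],[0,0,0]],"travel":[[0,0,1],[0,0,2],[0,0,2],[0,0,2]],"gripper":[50,50,50,50]}'; python3 f.py
python3 -m handwheel '{"turn":[[0,0,0],[0,0,0],[0,0,0]],"travel":[[0,0,1],[0,0,1],[0,0,1]],"gripper":[50,50,50]}'; python3 f.py
```

```text
time_s: 27.4
tool_pos: [0.498, 0.0199, 0.0082]
ee_rot: [3.141, 0.0, -1.718]
force: [0.5, 0.4, -2.8]
opening: 0.0592
finger_force: 34.2
[-0.203  0.013 -3.532  0.013 -0.014  0.027  0.498  0.02   0.008] 6
time_s: 28.0
tool_pos: [0.4982, 0.0199, 0.008]
ee_rot: [-3.141, 0.0, -1.718]
force: [-2.7, 0.0, 5.8]
opening: 0.0591
finger_force: 34.9
[-2.72   0.672  5.644  0.081  0.586 -0.023  0.498  0.02   0.008] 6
```

```bash
python3 -m handwheel '{"turn":[[0,0,0],[0,0,0],[0,0,0],[0,0,0],[0,0,0],[0,0,0],[0,0,0],[0,0,0]],"travel":[[0,0,-0.5],[0,0,-0.5],[0,0,-0.5],[0,0,-3],[0,0,-6],[0,0,-9],[0,0,-9],[0,0,-9]],"gripper":[62,66,68,68,68,68,68,68]}'; python3 f.py
python3 -m handwheel '{"turn":[[0,0,0],[0,0,0],[0,0,0],[0,0,0],[0,0,0],[0,0,0],[0,0,0]],"travel":[[0,0,0],[0,0,0],[0,0,0],[0,0,0],[0,0,0],[0,0,0],[0,0,0]],"gripper":[64,61,58,55,50,50,50]}' 30; python3 f.py
python3 - <<'E'
from h import *
cams.capture('wrist');st=sensors.observe()
for q in('bottle','bottle_neck'):
  for r in cams.pinpoint('wrist',q)[:1]: print(q,r['conf'],r['pixel'],atz('wrist',r['pixel'],.03,st))
E
```

```text
time_s: 29.1
tool_pos: [0.4982, 0.0199, 0.0165]
ee_rot: [-3.141, 0.0, -1.718]
force: [0.4, 0.2, 0.5]
opening: 0.0683
finger_force: 0.0
[ 0.293  0.42  -0.183 -0.01   0.     0.012  0.498  0.02   0.016] 6
time_s: 30.1
tool_pos: [0.4981, 0.0199, 0.0165]
ee_rot: [-3.141, 0.0, -1.718]
force: [-1.2, 1.0, 5.5]
opening: 0.059
finger_force: 32.3
[-1.746 -0.134  5.574  0.032  0.369 -0.013  0.498  0.02   0.017] 6
bottle 0.6 [278.7, 305.4] [0.499 0.023 0.03 ]
bottle_neck 0.81 [279.8, 153.9] [ 0.49  -0.037  0.03 ]
```

```bash
python3 -m handwheel '{"turn":[[0,0,0],[0,0,0],[0,0,0],[0,0,0],[0,0,0],[0,0,0],[0,0,0],[0,0,0],[0,0,0],[0,0,0]],"travel":[[0,0,-5],[0,0,-15],[0,0,-40],[0,0,-80],[0,0,-120],[0,0,-160],[0,0,-195],[0,0,-213],[0,0,-213],[0,0,-213]],"gripper":[50,50,50,50,50,50,50,50,50,50]}'
python3 - <<'E'
from h import *
delta([.6735,-.046,.092],261.5)
E
```

```text
time_s: 31.55
tool_pos: [0.4978, 0.0199, 0.2289]
ee_rot: [3.141, 0.0, -1.718]
force: [-1.1, -0.6, -3.9]
opening: 0.0586
finger_force: 34.1
travel [  39.5 -183.5  136.8] turn [0.  0.  0.1]
```

```bash
python3 -m handwheel '{"turn":[[0,0,0],[0,0,0],[0,0,0],[0,0,0],[0,0,0],[0,0,0],[0,0,0],[0,0,0],[0,0,0],[0,0,0]],"travel":[[3,-15,0],[10,-45,0],[18,-85,0],[27,-125,0],[35,-163,0],[39,-181,0],[39,-183,5],[39,-183,25],[39,-183,50],[39,-183,75]],"gripper":[50,50,50,50,50,50,50,50,50,50]}'
python3 -m handwheel '{"turn":[[0,0,0],[0,0,0],[0,0,0],[0,0,0],[0,0,0],[0,0,0]],"travel":[[0,0,20],[0,0,35],[0,0,47],[0,0,56],[0,0,61],[0,0,61]],"gripper":[50,50,50,50,50,50]}'
python3 f.py
python3 - <<'E'
from h import *
save('wrist','w9.png');w=cv2.imread('pics/w9.png',0); st=sensors.observe()
M=R.from_euler('xyz',st['ee_rot'])
def tl(px,z): return M.inv().apply(atz('wrist',px,z,st)-st['tool_pos'])[:2]*1000
for r in (6,20,35,100,140):
    g=np.diff(cv2.GaussianBlur(w[r:r+1].astype(np.float32),(3,1),0)[0]); idx=[i for i in range(150,440) if abs(g[i])>14 and abs(g[i])==abs(g[i-3:i+4]).max()]
    print(r,idx,[np.round(tl((i,r),.06)[1],1) for i in idx])
E
```

```text
time_s: 32.55
tool_pos: [0.6714, -0.0448, 0.1515]
ee_rot: [3.138, 0.0, -1.718]
force: [-0.2, 0.4, -3.3]
opening: 0.0589
finger_force: 34.3
time_s: 33.15
tool_pos: [0.6728, -0.0454, 0.0926]
ee_rot: [3.14, 0.0, -1.718]
force: [-0.6, -0.2, -3.7]
opening: 0.0591
finger_force: 34.2
[ 0.063 -0.115 -3.493  0.013  0.001 -0.009  0.674 -0.046  0.094] 6
6 [164, 172, 190, 260, 306, 376, 402] [np.float64(-50.5), np.float64(-47.1), np.float64(-39.3), np.float64(-9.1), np.float64(10.8), np.float64(41.0), np.float64(52.2)]
20 [162, 168, 173, 191, 260, 306, 375, 401] [np.float64(-51.9), np.float64(-49.3), np.float64(-47.1), np.float64(-39.3), np.float64(-9.2), np.float64(10.9), np.float64(41.0), np.float64(52.3)]
35 [163, 167, 179, 192, 260, 305, 374, 399] [np.float64(-52.1), np.float64(-50.3), np.float64(-45.0), np.float64(-39.3), np.float64(-9.3), np.float64(10.6), np.float64(41.0), np.float64(52.0)]
100 [171, 178, 196, 212, 348, 369, 393] [np.float64(-51.0), np.float64(-47.8), np.float64(-39.4), np.float64(-32.0), np.float64(31.1), np.float64(40.8), np.float64(51.9)]
140 [174, 181, 198, 215, 346, 365, 389] [np.float64(-51.2), np.float64(-47.9), np.float64(-39.7), np.float64(-31.6), np.float64(31.1), np.float64(40.2), np.float64(51.7)]
```

The rollers are at -39…-9 and +11…+41 mm about the tool, so the bottle is centred and parallel to within 1 mm. Lowering in small steps.

```bash
python3 -m handwheel '{"turn":[[0,0,0],[0,0,0],[0,0,0],[0,0,0],[0,0,0],[0,0,0]],"travel":[[0,1,2],[0,1,4],[0,1,5],[0,1,6],[0,1,6],[0,1,6]],"gripper":[50,50,50,50,50,50]}'; python3 f.py
python3 -m handwheel '{"turn":[[0,0,0],[0,0,0],[0,0,0]],"travel":[[0,0,1],[0,0,2],[0,0,2]],"gripper":[50,50,50]}'; python3 f.py
```

```text
time_s: 34.1
tool_pos: [0.6724, -0.0454, 0.0873]
ee_rot: [-3.142, 0.0, -1.718]
force: [-0.7, -0.2, -3.0]
opening: 0.0586
finger_force: 34.2
[-0.096 -0.155 -3.451  0.003  0.004  0.014  0.672 -0.045  0.087] 6
time_s: 34.7
tool_pos: [0.6724, -0.0454, 0.0852]
ee_rot: [-3.141, 0.0, -1.718]
force: [-0.7, 0.3, -3.3]
opening: 0.0591
finger_force: 34.2
[ 0.254 -0.159 -3.63   0.045 -0.034 -0.032  0.672 -0.045  0.085] 6
```

```bash
python3 -m handwheel '{"turn":[[0,0,0],[0,0,0],[0,0,0]],"travel":[[0,0,1],[0,0,1],[0,0,1]],"gripper":[50,50,50]}'; python3 f.py
python3 -m handwheel '{"turn":[[0,0,0],[0,0,0],[0,0,0]],"travel":[[0,0,0.7],[0,0,0.7],[0,0,0.7]],"gripper":[50,50,50]}'; python3 f.py
```

```text
time_s: 35.3
tool_pos: [0.6728, -0.0455, 0.0848]
ee_rot: [-3.14, 0.0, -1.718]
force: [0.3, -0.1, 0.2]
opening: 0.0589
finger_force: 34.5
[ 0.579 -0.045  0.598  0.029 -0.158 -0.015  0.673 -0.045  0.085] 6
time_s: 35.9
tool_pos: [0.6731, -0.0455, 0.0846]
ee_rot: [-3.14, 0.0, -1.718]
force: [0.5, -0.4, 6.2]
opening: 0.059
finger_force: 35.1
[ 0.858 -0.077  5.554  0.079 -0.07   0.006  0.673 -0.046  0.085] 6
```

It is seated at 0.0846 (0.084 expected). I'll unload, open partway to stay clear of the shield, and retreat straight up.

```bash
python3 -m handwheel '{"turn":[[0,0,0],[0,0,0],[0,0,0],[0,0,0],[0,0,0],[0,0,0],[0,0,0]],"travel":[[0,0,-0.5],[0,0,-0.5],[0,0,-0.5],[0,0,-0.5],[0,0,-0.5],[0,0,-0.5],[0,0,-0.5]],"gripper":[50,60,62,64,66,67,67]}' 20; python3 f.py
python3 -m handwheel '{"turn":[[0,0,0],[0,0,0],[0,0,0],[0,0,0],[0,0,0],[0,0,0],[0,0,0],[0,0,0],[0,0,0],[0,0,0]],"travel":[[0,0,-5],[0,0,-12],[0,0,-22],[0,0,-35],[0,0,-55],[0,0,-80],[0,0,-110],[0,0,-140],[0,0,-160],[0,0,-160]],"gripper":[67,67,67,67,67,67,67,67,67,67]}'
python3 - <<'E'
from h import *
st=sensors.observe();w=save('wrist','w10.png');t=save('top','t2.png')
for q,z in {'bottle':.0974,'bottle_neck':.0974}.items():
  for c in('wrist',):
    for r in cams.pinpoint(c,q)[:1]: print(q,c,r['conf'],np.round(r['pixel']),atz(c,r['pixel'],z,st))
for q,z in {'knob_a':.165,'beaker':0,'jar':0,'wash':0}.items():
    for r in cams.pinpoint('top',q): print(q,round(r['conf'],2),np.round(r['pixel']),atz('top',r['pixel'],z))
s=save('side','s3.png')
for r in cams.pinpoint('side','knob_a'): print('side',round(r['conf'],2),np.round(r['pixel']),atz('side',r['pixel'],.165))
cv2.imwrite('pics/fin.png',np.hstack([cv2.resize(w,(400,300)),cv2.resize(s,(400,300))])[:,:,::-1])
E
```

```text
time_s: 36.9
tool_pos: [0.6718, -0.0452, 0.0837]
ee_rot: [3.14, 0.0, -1.718]
force: [0.6, 1.2, -0.0]
opening: 0.0673
finger_force: 0.0
[ 0.253  0.253  0.187 -0.003 -0.003 -0.001  0.672 -0.045  0.084] 6
time_s: 38.2
tool_pos: [0.6742, -0.0457, 0.2495]
ee_rot: [-3.133, -0.0, -1.718]
force: [1.2, -0.1, 0.7]
opening: 0.0672
finger_force: 0.0
bottle wrist 0.56 [282. 198.] [ 0.675 -0.042  0.097]
bottle_neck wrist 0.78 [283. 122.] [ 0.665 -0.103  0.097]
knob_a 0.6 [131. 216.] [0.463 0.523 0.165]
knob_a 0.55 [431. 217.] [ 0.445 -0.316  0.165]
knob_a 0.53 [204. 219.] [0.451 0.319 0.165]
beaker 0.6 [367. 220.] [ 0.449 -0.165  0.   ]
jar 0.56 [260. 241.] [0.39 0.17 0.  ]
wash 0.93 [201. 159.] [0.651 0.35  0.   ]
side 0.71 [241. 317.] [0.449 0.523 0.165]
side 0.68 [307. 107.] [ 0.441 -0.319  0.165]
side 0.57 [261. 257.] [0.446 0.339 0.165]
```

View pics/fin.png

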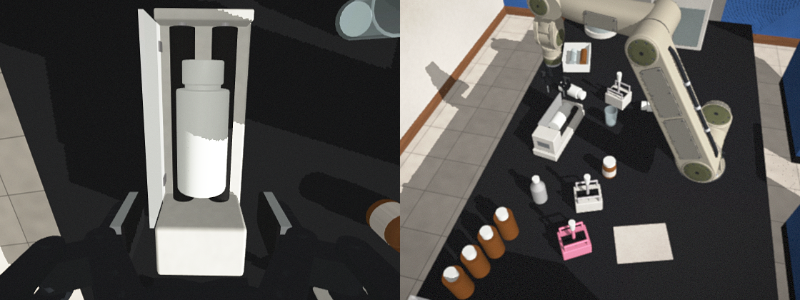

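The bottle lies along the two rollers at (202,130), cap away from the housing. Both white levers stand upright, and the beaker, jar and wash bottle are where they started. Handing in.

```bash
python3 -c "
from workcell import bot
print(bot.job_done())"
```

```text
the job is handed in; nothing more can be done
None
```

I put both levers upright in off first, then laid the bottle gently on the mixer's rollers with its cap away from the drive housing, left the beaker, jar and wash bottle in place, and handed the job in at about 39 s (the hand-in returned no verdict).

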